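# Fill the cook's spice caddy

### The arm

A 6-joint arm with a two-finger parallel gripper is mounted at the origin on a cart in front of the work surface, level with it; the furniture and walls round the work are solid. World frame = base frame: x ahead of the robot, y to its left, z up, the work surface at z = 0. Lengths are in m, angles in rad, forces in N, time in s.
With the tool pointing down it reaches from about 0.325 to 0.85 m from the base axis. Payload 4.4 kg.
Tool frame: the origin (TCP) lies midway between the tips of the shut fingers; the grasp point (between the pads) lies 19 mm behind it (bot.grip_point_offset is the distance from the TCP to the grasp point, in m); z points along the fingers, y is the line along which they close (so a half turn about z gives the same grasp; the last joint's range is limited). The gripper opens to 94 mm and grips with 3 to 60 N. Pads are 16 mm wide; open, the fingers measure 119 mm over their backs; the gripper's body (75 mm by 177 mm) begins 78 mm behind the grasp point.
Start: joints at [-1.413, 0.207, 1.542, -0, 1.393, -0.15], TCP at [0.174, -0.548, 0.205] pointing down, gripper open.
Joint ranges: [-2.73, 2.73], [-0.86, 2.22], [0.23, 2.46], [-1.11, 4.25], [0.08, 2.63], [-2.82, 2.82]. Speed limits (rad/s): [2.79, 2.79, 3.14, 3.14, 3.14, 3.14].

### API

Orientations are given as a unit quaternion [w, x, y, z].
In Python, from workcell import bot, eyes gives the robot as it stands. The module is installed in compiled form; this text tells all that it offers.
- The arm moves only by the tool move_arm, never from a script. Its argument "rows" is one flat list of numbers, 7 for each row, row after row: the finger opening in cm, from 0 to 9.4, then the shift along the tool's x, y, z in cm, then the turn, a rotation vector about the tool's x, y, z in degrees. A call has exactly 8 rows; each row shifts and turns the commanded pose from where the row before left it, along the tool's axes as they then stand; what a row does not reach is not made up. A row lasts 1/8 s, in which the tool goes at most 62.5 mm and 10.7 degrees, less where a joint would pass 70% of its speed; a pose out of reach is approached as far as the arm can. A call is refused whole if a number of a shift passes 6.25 or a number of a turn 10.7, either way. A call with a gripper value outside its range is refused whole. The fingers move at their own pace and stop on an object; the grip force is fixed at half the most. Time passes only in rows, so rows that do not move let the fingers close, or fill a call up. It gives the time, the measured TCP pose, the force, the opening and the grip force at its end, in the units of the state.
- bot.get_obs(): the state, without advancing time (a new reading comes with each control period).
- eyes.snapshot(name): name is "scene" or "top" or "wrist"; returns a dict with "color" (480x640x3 uint8, red, green, blue), "fx", "fy", "cx", "cy" (pixels), "R" (3x3) and "t" (3): a world point X has camera coordinates R X + t. Camera axes: x right, y down, z forward; pixel columns grow to the right and rows downward; lengths in m; the calibration is good to about 2 mm. A picture is of the moment at which its call begins. There is no depth.
- bot.job_done(): hands the job in; it is judged then, once.
The state is a dict: "clock": time; "joint_positions": joint angles; "dq": joint speeds; "effort": joint torques, N m; "eef_pos": TCP position; "tcp_rot": TCP orientation; "wrist_force": force on the tool from outside, world axes, zero at the start; "ft_torque": the same for the moment, N m; "opening": opening from 0.0 (shut) to 1.0 (fully open); "grasp_force": force on a finger pad.
Only numpy, scipy, OpenCV 4.12 (cv2) and the standard library are available. Lean on these libraries where they do the work, as an engineer would, in place of code of your own. Each camera call takes 0.05 s, during which the arm holds its last target. There are 200 camera calls.

### The job

Fill the wooden caddy for tonight's cooking: stand the two green-capped spice jars on the green mats (one on each), the dark-brown-capped jar on the dark brown mat and the wooden grinder on the white mat. Set each one down upright in its pocket, without dropping it. Leave the two look-alike jars with mustard-yellow caps standing where they are.

Things in the scene. Friction and masses are not known exactly. Their poses are not given: they have to be found in the camera images.
- jar_green_a: Small glass spice jar, round green cap (paler print on its top), widest 41 mm in diameter and 97 mm tall, cap from 76 mm up to the top; the origin is the centre of its underside, z up, it stands upright at the start; grip it from above by the cap. It goes in the caddy.
- jar_green_b: Small glass spice jar, round green cap (paler print on its top), widest 43 mm in diameter and 101 mm tall, cap from 80 mm up to the top; the origin is the centre of its underside, z up, it stands upright at the start; grip it from above by the cap. It goes in the caddy.
- jar_brown: Small glass spice jar, round dark brown, nearly black cap (small green print on its top), widest 44 mm in diameter and 101 mm tall, cap from 80 mm up to the top; the origin is the centre of its underside, z up, it stands upright at the start; grip it from above by the cap. It goes in the caddy.
- grinder: Turned cylindrical grinder of plain orange-brown wood, 49 mm in diameter and 130 mm tall; the origin is the centre of its underside, z up, it stands upright at the start; grip it from above by the upper part. It goes in the caddy.
- jar_mustard_a: Look-alike glass spice jar, round mustard-yellow cap (dark print on its top), widest 44 mm in diameter and 96 mm tall, cap from 75 mm up to the top; the origin is the centre of its underside, z up, it stands upright at the start; grip it from above by the cap. It stays where it stands.
- jar_mustard_b: Look-alike glass spice jar, round mustard-yellow cap (dark print on its top), widest 45 mm in diameter and 102 mm tall, cap from 81 mm up to the top; the origin is the centre of its underside, z up, it stands upright at the start; grip it from above by the cap. It stays where it stands.
- mat_green_a: Green mat, 58 x 58 x 3 mm, fixed in the middle of one pocket of the wooden caddy, in any order along the row. Origin: centre of its underside, 6 mm above the counter; y axis along the caddy's row, x across it, z up. Caddy: fixed, 286 x 76 mm, 48 mm high, four square pockets in one row, 70 mm between centres.
- mat_green_b: Green mat, 58 x 58 x 3 mm, fixed in the middle of one pocket of the wooden caddy, in any order along the row. Origin: centre of its underside, 6 mm above the counter; y axis along the caddy's row, x across it, z up. Either green-capped jar may stand on either green mat, one on each.
- mat_brown: Dark brown, nearly black mat, 58 x 58 x 3 mm, fixed in the middle of one pocket of the wooden caddy, in any order along the row. Origin: centre of its underside, 6 mm above the counter; y axis along the caddy's row, x across it, z up. Pockets: 64 mm wide inside, walls 6 mm thick, dividers 45 mm high, floor 6 mm.
- mat_white: White mat, 58 x 58 x 3 mm, fixed in the middle of one pocket of the wooden caddy, in any order along the row. Origin: centre of its underside, 6 mm above the counter; y axis along the caddy's row, x across it, z up. A wire grip sticks out 21 mm at each end of the caddy, 34 mm up.
There are look-alikes about, which are no part of the job. Leave any blue or purple look-alike of the jar_brown alone. What is shaped like the grinder but turquoise is not meant.

How it is judged:
By the outcome, as a careful person would: the job done as asked, in the order asked, and still so for the second after the job is handed in, with the robot touching nothing.
It also fails if it takes over 102 s, if anything falls off the work surface, if the arm or the gripper's body presses on something with over 40 N, if the wrist force passes 120 N, or if a joint passes its speed limit or range.

## Working session

There is one attempt and no reset: what is moved stays moved. The work goes in short steps, Python scripts to look and compute and a tool call to move; the robot and the scene stay as the last step left them, time stands still between calls to the robot, and variables do not carry over. Pictures are saved under pics/ and viewed, at most 14 in all, crops included, and the job is handed in when it is done.

Besides the shell and the picture viewer there is one more tool, called after "Request:" as a command line: name --argument value ..., lists and objects as JSON in quotes. move_arm: Moves the arm, as the interface text tells. Its arguments: {"type":"object","properties":{"rows":{"type":"array"}},"required":["rows"]}

```bash
mkdir -p pics
python3 - <<'E'
from workcell import bot,eyes
import cv2,json,numpy as np
o=bot.get_obs();print({k:np.round(v,3).tolist() for k,v in o.items()},bot.grip_point_offset)
for n in ["scene","top","wrist"]:
    s=eyes.snapshot(n);cv2.imwrite(f"pics/{n}0.png",s["color"][:,:,::-1])
    np.savez(f"{n}0.npz",**s)
    print(n,[round(float(s[k]),1) for k in("fx","fy","cx","cy")],np.round(s["R"],3).tolist(),np.round(s["t"],3).tolist(), "C",np.round(-np.array(s["R"]).T@s["t"],3))
E
```

```text
{'clock': 0.0, 'joint_positions': [-1.413, 0.207, 1.543, -0.0, 1.393, -0.15], 'dq': [0.0, -0.001, 0.0, 0.001, -0.001, -0.0], 'effort': [-0.0, -37.088, -28.142, 0.07, 0.036, -0.0], 'eef_pos': [0.174, -0.547, 0.204], 'tcp_rot': [-0.001, 0.988, 0.153, -0.0], 'wrist_force': [-0.628, 0.566, -0.857], 'ft_torque': [-0.032, 0.005, 0.075], 'grasp_force': 0.0, 'opening': 1.001} 0.0188
scene [507.6, 507.6, 324.6, 244.4] [[-0.878, -0.479, 0.021], [-0.213, 0.351, -0.912], [0.429, -0.805, -0.41]] [0.366, 0.15, 1.081] C [-0.111  0.992  0.572]
top [512.6, 512.6, 323.2, 242.3] [[0.022, -1.0, 0.012], [-0.993, -0.023, -0.113], [0.113, -0.009, -0.994]] [-0.062, 0.456, 1.019] C [ 0.34  -0.043  1.064]
wrist [397.4, 397.4, 309.4, 236.4] [[0.302, -0.953, -0.003], [-0.922, -0.293, 0.254], [-0.243, -0.074, -0.967]] [-0.572, -0.026, 0.39] C [ 0.244 -0.524  0.383]
```

View pics/top0.png

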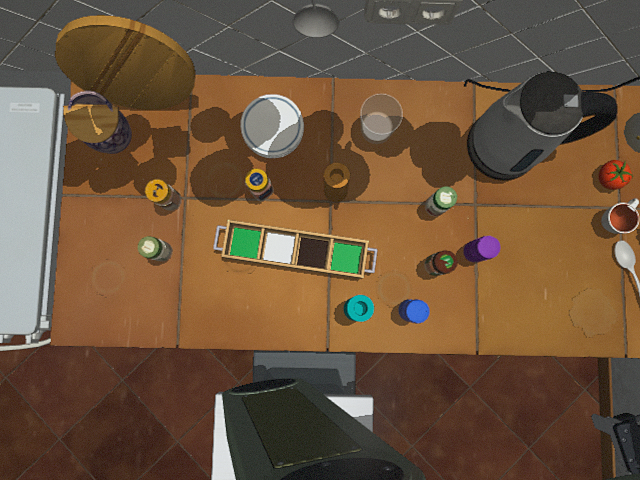

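View pics/scene0.png

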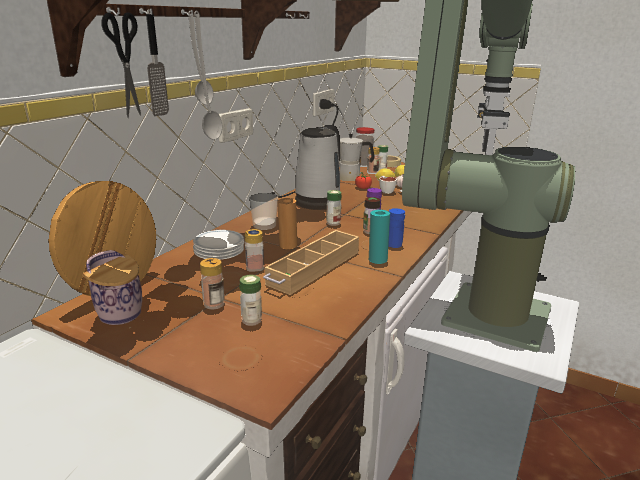

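Top view candidates, by pixel:
- **Green caps:** (150,247) and (444,198).
- **Brown cap with green print:** (443,262). Look-alikes are purple (482,249) and blue (414,311).
- **Wooden grinder:** (336,175). Its turquoise look-alike is at (359,308).
- **Mustard caps, to be left:** (158,192) and (257,181).
- **Mats:** green (244,242), white (280,247), brown (314,253), green (347,257).

In the scene view the targets are at (250,288), (334,195), (372,205) and (288,200). Next I check the choices in one close montage.

Run:
```python
import cv2,numpy as np
t=np.load("top0.npz")["color"][:,:,::-1];s=np.load("scene0.npz")["color"][:,:,::-1]
c=lambda im,u,v:cv2.resize(im[v-25:v+25,u-25:u+25],(200,200),interpolation=cv2.INTER_NEAREST)
r1=np.hstack([c(t,*p) for p in[(150,247),(444,200),(443,262),(336,177)]])
r2=np.hstack([c(s,*p) for p in[(250,288),(334,200),(372,205),(288,210)]])
cv2.imwrite("pics/m.png",np.vstack([r1,r2]))
```

```text
(no output)
```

View pics/m.png

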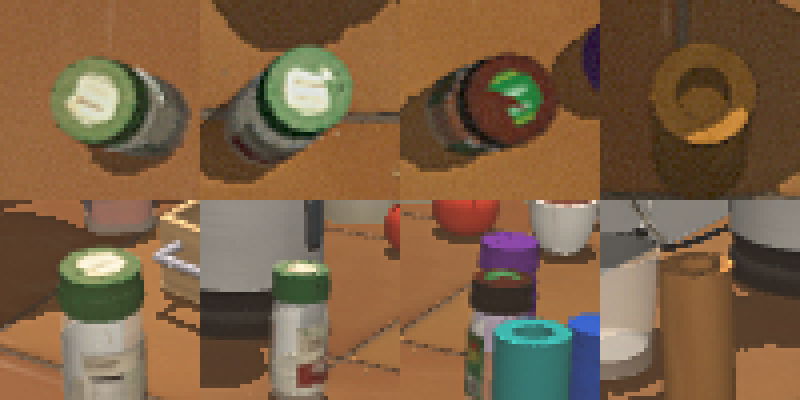

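The crops confirm two green caps, the dark brown cap with green print, and the plain wooden grinder. Now I triangulate the tops from the two views.

```bash
cat > h.py <<'E'
import cv2,numpy as np
from scipy.spatial.transform import Rotation as Ro
def ray(s,u,v):
    R=np.array(s["R"]);C=-R.T@s["t"];d=R.T@np.array([(u-s["cx"])/s["fx"],(v-s["cy"])/s["fy"],1.]);return C,d/np.linalg.norm(d)
def plane(s,u,v,z):
    C,d=ray(s,u,v);return C+d*(z-C[2])/d[2]
def tri(*obs):
    A=np.zeros((3,3));b=np.zeros(3);L=[]
    for s,u,v in obs:
        C,d=ray(s,u,v);P=np.eye(3)-np.outer(d,d);A+=P;b+=P@C;L.append((P,C))
    X=np.linalg.solve(A,b);return X,[np.linalg.norm(P@(X-C)) for P,C in L]
def blob(s,u,v,r,lo,hi):
    "ellipse around hull of the colour mask component(s) in a window: centre u,v and box"
    h=cv2.cvtColor(np.ascontiguousarray(s["color"]),cv2.COLOR_RGB2HSV);m=cv2.inRange(h,lo,hi)
    w=np.zeros_like(m);cv2.rectangle(w,(u-r,v-r),(u+r,v+r),255,-1);m&=w
    cs,_=cv2.findContours(m,cv2.RETR_EXTERNAL,cv2.CHAIN_APPROX_NONE);c=max(cs,key=cv2.contourArea)
    return cv2.fitEllipse(cv2.convexHull(c)),cv2.contourArea(c),cv2.boundingRect(c),c
E
python3 - <<'E'
from h import *
t=dict(np.load("top0.npz"));s=dict(np.load("scene0.npz"))
hs=lambda S,u,v:cv2.cvtColor(S["color"],cv2.COLOR_RGB2HSV)[v,u].tolist()
# sample hsv
for n,p in dict(g1=(141,247),g1side=(160,243),g2=(438,196),br=(440,262),br2=(450,271),gr=(327,175),tab=(130,260)).items():print(n,hs(t,*p))
for n,p in dict(g1=(243,281),g1side=(250,292),g2=(329,192),g2side=(334,197),br=(368,200),brside=(372,206),gr=(281,201),grside=(287,215)).items():print(n,hs(s,*p))
G=((35,60,115),(80,255,255))
for n,a,b in [("g1",(150,247),(250,281)),("g2",(444,198),(334,192))]:
    A=blob(t,*a,18,*G);B=blob(s,*b,14,*G);print(n,A[:3],B[:3])
    X,e=tri((t,*A[0][0]),(s,*B[0][0]));print(X.round(4),np.round(e,4))
for n,a,b in [("br",(445.5,262),(372.7,199.7)),("gr",(336.5,175),(287.2,200.5)),("g1",(148,246.5),(250,279.5)),("g2",(446,197.5),(334,192))]:
    X,e=tri((t,*a),(s,*b));print(n,X.round(4),np.round(e,4))
for n,p in dict(gA=(244,242),w=(280,247),b=(314,253),gB=(347,257)).items():print(n,hs(t,*p),plane(t,*p,.009).round(4))
E
```

```text
g1 [30, 66, 169]
g1side [45, 146, 54]
g2 [50, 85, 147]
br [8, 145, 97]
br2 [8, 156, 95]
gr [16, 162, 113]
tab [13, 160, 153]
g1 [39, 91, 154]
g1side [45, 108, 73]
g2 [45, 82, 158]
g2side [55, 108, 83]
br [6, 133, 92]
brside [12, 72, 53]
gr [14, 142, 108]
grside [14, 150, 141]
g1 (((147.96839904785156, 246.53521728515625), (19.75597381591797, 20.60470962524414), 48.70414733886719), 140.0, (138, 237, 21, 20)) (((249.4324493408203, 279.1366271972656), (9.168474197387695, 19.568492889404297), 87.05752563476562), 124.0, (240, 275, 20, 9))
[0.4345 0.2802 0.0955] [0.0006 0.0006]
g2 (((445.9825744628906, 196.798583984375), (20.38543701171875, 21.208011627197266), 137.71177673339844), 320.0, (436, 187, 21, 21)) (((330.4478454589844, 191.63571166992188), (3.3451054096221924, 5.1434736251831055), 92.22251892089844), 5.0, (328, 190, 5, 4))
[ 0.5477 -0.2833  0.0982] [0.0053 0.0053]
br [ 0.4174 -0.2841  0.0975] [0.0001 0.0001]
gr [ 0.5723 -0.0736  0.129 ] [0.0006 0.0006]
g1 [0.4341 0.28   0.0948] [0. 0.]
g2 [ 0.5421 -0.2853  0.0981] [0.0006 0.0006]
gA [69, 200, 166] [0.4564 0.1114 0.009 ]
w [70, 3, 227] [0.4477 0.0367 0.009 ]
b [11, 92, 58] [ 0.4369 -0.0338  0.009 ]
gB [69, 189, 178] [ 0.4302 -0.1022  0.009 ]
```

Object tops come out at z = 0.095, 0.098, 0.098 and 0.129, which match the stated heights, and all four are in reach. The caddy row points at about 83°, so I turn the tool x axis to 83° (fingers then close across the row) and lift.

Request:
move_arm --rows '[7,0,0,-1.5,0,0,-9.3,7,0,0,-1.5,0,0,-9.3,7,0,0,-1.5,0,0,-9.3,7,0,0,-1.5,0,0,-9.3,7,0,0,-1.5,0,0,-9.3,7,0,0,-1.5,0,0,-9.3,7,0,0,-1,0,0,-9.3,7,0,0,0,0,0,0]'

```text
clock: 1.15
eef_pos: [0.1743, -0.5483, 0.3061]
tcp_rot: [0.001, 0.751, 0.66, -0.0]
wrist_force: [-0.4, 0.5, 0.0]
opening: 0.742
grasp_force: 0.0
```

```bash
cat >> h.py <<'E'
def togo(x,y,z):
    "shift in cm along tool axes to bring TCP to world x,y,z; and the tilt/yaw"
    from workcell import bot
    o=bot.get_obs();q=o["tcp_rot"];R=Ro.from_quat([q[1],q[2],q[3],q[0]]).as_matrix()
    p=np.array(o["eef_pos"]);print("t",round(o["clock"],2),"tcp",p.round(4),"yaw",np.degrees(np.arctan2(R[1,0],R[0,0])).round(2),"zax",R[:,2].round(3),"open",round(o["opening"]*9.4,2),"gf",round(o["grasp_force"],1),"F",np.round(o["wrist_force"],1))
    print("shift cm",(R.T@(np.array([x,y,z])-p)*100).round(2))
E
python3 -c "
from h import *
togo(.42,-.2,.32)"
```

```text
t 1.15 tcp [ 0.1743 -0.5483  0.3061] yaw 82.63 zax [ 0.    -0.001 -1.   ] open 6.98 gf 0.0 F [-0.4  0.5  0. ]
shift cm [37.7  19.9  -1.43]
```

Request:
move_arm --rows '[7,4.7,2.5,-0.2,0,0,0,7,4.7,2.5,-0.2,0,0,0,7,4.7,2.5,-0.2,0,0,0,7,4.7,2.5,-0.2,0,0,0,7,4.7,2.5,-0.2,0,0,0,7,4.7,2.5,-0.2,0,0,0,7,4.7,2.5,-0.2,0,0,0,7,4.7,2.5,0,0,0,0]'

```text
clock: 2.15
eef_pos: [0.4206, -0.1986, 0.3188]
tcp_rot: [-0.0, 0.752, 0.66, -0.0]
wrist_force: [0.4, -0.5, -0.0]
opening: 0.742
grasp_force: 0.0
```

Run:
```python
from h import *
from workcell import eyes
s=eyes.snapshot("wrist");np.savez("wrist1.npz",**s);cv2.imwrite("pics/w1.png",s["color"][:,:,::-1])
togo(.4174,-.2841,.12)
```

```text
t 2.2 tcp [ 0.4235 -0.1932  0.3188] yaw 82.92 zax [ 0.002  0.006 -1.   ] open 7.0 gf 0.0 F [ 0.7  2.7 -0.4]
shift cm [-9.21  0.49 19.82]
```

View pics/w1.png

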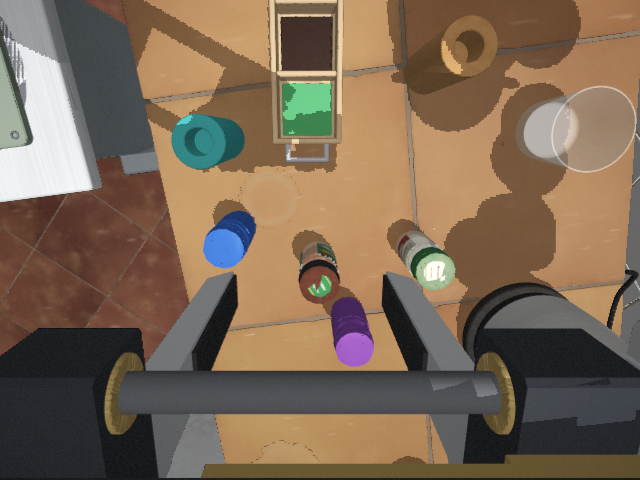

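The wrist view shows the brown cap at (320,285), the green cap at (435,271), the grinder rim at (469,45), the green mat at (306,109) and part of the brown mat at (306,43). Blue (228,245) and purple (353,350) are to be avoided. Next I combine this with the top view, using masks for the mats.

Run:
```python
from h import *
t=dict(np.load("top0.npz"));w=dict(np.load("wrist1.npz"));s=dict(np.load("scene0.npz"))
def mat(S,u,v,r,lo,hi):
    c=blob(S,u,v,r,lo,hi)[3];return cv2.minAreaRect(c)
GM=((60,140,80),(80,255,255))
a=mat(t,244,242,22,*GM);w_=mat(t,280,247,20,(0,0,170),(180,40,255));b=mat(t,314,253,20,(0,0,20),(20,130,85));d=mat(t,347,257,22,*GM)
for m in(a,w_,b,d):print(np.round(m[0],1),np.round(m[1],1),round(m[2],1),plane(t,*m[0],.009).round(4))
m1=mat(w,306,109,40,*GM);print("wrist",m1,plane(w,*m1[0],.009).round(4));X,e=tri((t,*d[0]),(w,*m1[0]));print("gB",X.round(4),np.round(e,4))
for n,p,q,r in [("br",(445.5,262),(320,285),(372.7,199.7)),("g2",(446,197),(435,271),(334,192)),("gr",(336.5,175),(469,45),(287.2,200.5))]:
    X,e=tri((t,*p),(w,*q),(s,*r));print(n,X.round(4),np.round(e,4))
```

```text
[244.9 242.6] [26.3 27.5] 9.5 [0.4553 0.1095 0.009 ]
[278.7 247.9] [27.7 27.3] 8.1 [0.4458 0.0393 0.009 ]
[312.7 252.5] [28.4 27.4] 8.1 [ 0.4378 -0.0312  0.009 ]
[345.7 257.5] [27.3 27.1] 8.7 [ 0.429  -0.0996  0.009 ]
wrist ((309.5461730957031, 130.83078002929688), (5.209457874298096, 9.798744201660156), 60.2551155090332) [ 0.4299 -0.1222  0.009 ]
gB [ 0.435  -0.1142 -0.1217] [0.0091 0.0091]
br [ 0.4184 -0.2838  0.0971] [0.0011 0.002  0.001 ]
g2 [ 0.5427 -0.2841  0.0982] [0.0014 0.0017 0.0005]
gr [ 0.5721 -0.0721  0.13  ] [0.0012 0.0018 0.0013]
```

Run:
```python
from h import *
t=dict(np.load("top0.npz"));w=dict(np.load("wrist1.npz"))
m=cv2.minAreaRect(blob(w,306,109,35,(50,80,60),(85,255,255))[3]);print(m)
X,e=tri((t,345.7,257.5),(w,*m[0]));print("gB",X.round(4),np.round(e,4))
togo(.418,-.284,.12)
```

```text
((306.4999694824219, 108.99998474121094), (48.99999237060547, 49.99999237060547), -0.0)
gB [ 0.4289 -0.0984  0.02  ] [0.0009 0.0009]
t 2.2 tcp [ 0.4235 -0.1932  0.3188] yaw 82.92 zax [ 0.002  0.006 -1.   ] open 7.0 gf 0.0 F [ 0.7  2.7 -0.4]
shift cm [-9.19  0.54 19.82]
```

Request:
move_arm --rows '[7,-1.6,0.1,3,0,0,0,7,-1.6,0.1,3,0,0,0,7,-1.6,0.1,3,0,0,0,7,-1.6,0.1,3,0,0,0,7,-1.6,0.1,3,0,0,0,7,-1.2,0,3,0,0,0,7,0,0,1.4,0,0,0,7,0,0,0,0,0,0]'

```text
clock: 3.2
eef_pos: [0.4125, -0.2911, 0.1241]
tcp_rot: [-0.002, 0.751, 0.66, 0.0]
wrist_force: [0.1, 0.1, 0.2]
opening: 0.748
grasp_force: 0.0
```

Run:
```python
from h import *
from workcell import eyes
s=eyes.snapshot("wrist");np.savez("wrist2.npz",**s);cv2.imwrite("pics/w2.png",s["color"][:,:,::-1])
togo(.418,-.284,.071)
```

```text
t 3.25 tcp [ 0.4134 -0.2918  0.1254] yaw 82.7 zax [-0.     0.001 -1.   ] open 7.0 gf 0.0 F [ 0.4  0.5 -0.4]
shift cm [0.82 0.36 5.44]
```

View pics/w2.png

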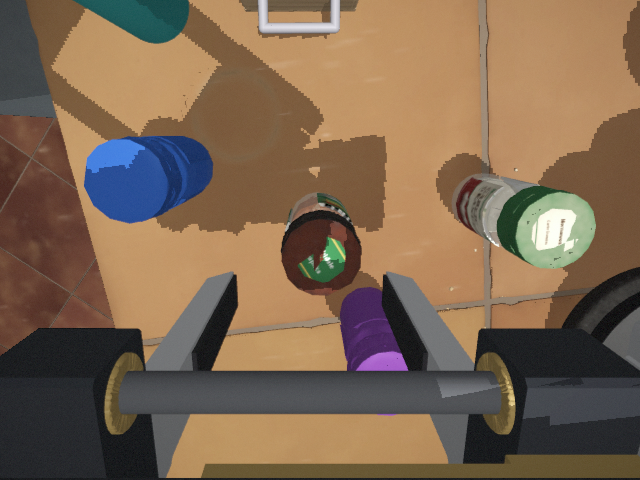

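The brown cap is centred at about (321,258). Purple's top at about (378,372) lies behind the right finger, and the green cap is at (555,230). I check the clearances in numbers.

Run:
```python
from h import *
w=dict(np.load("wrist2.npz"));t=dict(np.load("top0.npz"))
print(tri((w,321,258),(t,445.5,262)),plane(w,378,375,.1),plane(t,485,247,.1),plane(w,140,180,.1),plane(w,557,230,.098))
togo(.418,-.284,.071)
```

```text
(array([ 0.41903478, -0.28944901,  0.0753993 ]), [np.float64(0.00021648363618828506), np.float64(0.00021648363618826337)]) [ 0.44336388 -0.3560081   0.1       ] [ 0.44745216 -0.35880093  0.1       ] [ 0.33303609 -0.22844671  0.1       ] [ 0.54473624 -0.28251601  0.098     ]
t 3.25 tcp [ 0.4134 -0.2918  0.1254] yaw 82.7 zax [-0.     0.001 -1.   ] open 7.0 gf 0.0 F [ 0.4  0.5 -0.4]
shift cm [0.82 0.36 5.44]
```

Request:
move_arm --rows '[7,0.4,0.2,0,0,0,0,7,0.4,0.2,1,0,0,0,7,0,0,1.2,0,0,0,7,0,0,1.2,0,0,0,7,0,0,1.2,0,0,0,7,0,0,0.8,0,0,0,7,0,0,0,0,0,0,7,0,0,0,0,0,0]'

```text
clock: 4.25
eef_pos: [0.4187, -0.2851, 0.0717]
tcp_rot: [0.0, 0.751, 0.661, 0.0]
wrist_force: [0.6, 0.0, -0.4]
opening: 0.745
grasp_force: 0.0
```

```bash
python3 -c "
from h import *
togo(.418,-.284,.071)"
```

```text
t 4.25 tcp [ 0.4187 -0.2851  0.0717] yaw 82.73 zax [ 0. -0. -1.] open 7.01 gf 0.0 F [ 0.6  0.  -0.4]
shift cm [ 0.1  -0.08  0.07]
```

Close on the cap.

Request:
move_arm --rows '[3,0,0,0,0,0,0,3,0,0,0,0,0,0,3,0,0,0,0,0,0,3,0,0,0,0,0,0,3,0,0,-0.5,0,0,0,3,0,0,-1.5,0,0,0,3,0,0,-2.5,0,0,0,3,0,0,-2.5,0,0,0]'

```text
clock: 5.25
eef_pos: [0.4185, -0.2848, 0.143]
tcp_rot: [0.0, 0.75, 0.661, 0.0]
wrist_force: [0.9, 0.7, -1.5]
opening: 0.467
grasp_force: 30.0
```

```bash
python3 -c "
from h import *
togo(.4376,-.0302,.24)"
```

```text
t 5.25 tcp [ 0.4185 -0.2848  0.143 ] yaw 82.74 zax [ 0. -0. -1.] open 4.39 gf 30.0 F [ 0.9  0.7 -1.5]
shift cm [25.49 -1.32 -9.71]
```

Request:
move_arm --rows '[3,1,0,-2.5,0,0,0,3,3,-0.1,-2,0,0,0,3,4.5,-0.2,0,0,0,0,3,4.5,-0.3,0,0,0,0,3,4.5,-0.3,0,0,0,0,3,4,-0.2,0,0,0,0,3,2.5,-0.1,0,0,0,0,3,1.3,-0.1,0,0,0,0]'

```text
clock: 6.25
eef_pos: [0.4377, -0.031, 0.1873]
tcp_rot: [0.001, 0.75, 0.662, 0.0]
wrist_force: [0.6, 0.7, -1.5]
opening: 0.466
grasp_force: 30.0
```

Run:
```python
from h import *
from workcell import eyes
s=eyes.snapshot("wrist");np.savez("wrist3.npz",**s);cv2.imwrite("pics/w3.png",s["color"][:,:,::-1])
togo(.4376,-.0302,.081)
```

```text
t 6.3 tcp [ 0.4376 -0.0302  0.1871] yaw 82.83 zax [ 0.001  0.001 -1.   ] open 4.35 gf 30.0 F [-0.5  1.  -0.7]
shift cm [-1.000e-02 -1.000e-02  1.061e+01]
```

View pics/w3.png

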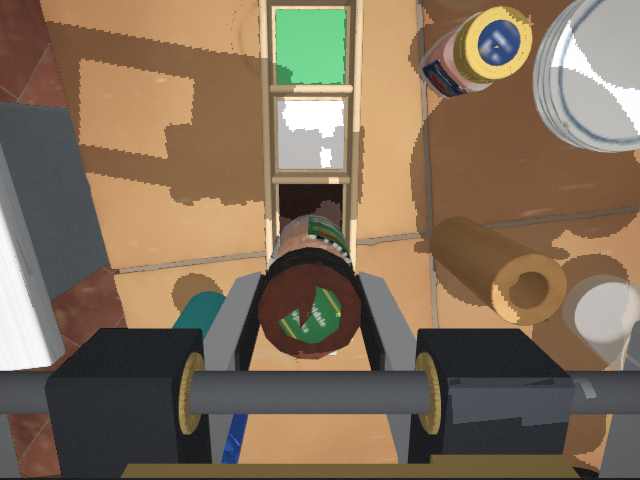

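The jar is held straight over the row. The green mat is at (310,46), the white mat at (309,135), and the brown mat shows at (310,200) above the jar's shoulder. I recheck the row with this view.

Run:
```python
from h import *
w=dict(np.load("wrist3.npz"));t=dict(np.load("top0.npz"))
g=cv2.minAreaRect(blob(w,310,46,45,(50,80,60),(85,255,255))[3]);v=cv2.minAreaRect(blob(w,309,135,37,(0,0,130),(180,45,255))[3])
print(g,v)
for a,b in((g,(244.9,242.6)),(v,(278.7,247.9))):
    X,e=tri((w,*a[0]),(t,*b));print(plane(w,*a[0],.009).round(4),X.round(4),np.round(e,4))
```

```text
((310.5, 46.5), (75.0, 71.0), 90.0) ((310.5, 134.0), (68.0, 67.0), 90.0)
[0.456  0.1113 0.009 ] [0.4555 0.1102 0.0106] [0.001 0.001]
[0.4473 0.0421 0.009 ] [ 0.4477  0.0415 -0.0137] [0.0006 0.0006]
```

Request:
move_arm --rows '[3,0.1,0,1,0,0,0,3,0,0,2,0,0,0,3,0,0,2,0,0,0,3,0,0,2,0,0,0,3,0,0,1.5,0,0,0,3,0,0,1,0,0,0,3,0,0,0.5,0,0,0,3,0,0,0.2,0,0,0]'

```text
clock: 7.3
eef_pos: [0.4379, -0.0313, 0.0845]
tcp_rot: [0.0, 0.751, 0.661, 0.0]
wrist_force: [0.6, -0.3, -0.5]
opening: 0.464
grasp_force: 30.0
```

```bash
python3 -c "
from h import *
togo(.438,-.0292,.0805)"
```

```text
t 7.3 tcp [ 0.4379 -0.0313  0.0845] yaw 82.73 zax [ 0. -0. -1.] open 4.36 gf 30.0 F [ 0.6 -0.3 -0.5]
shift cm [ 0.21 -0.02  0.4 ]
```

Request:
move_arm --rows '[3,0.2,0,0.1,0,0,0,3,0,0,0.1,0,0,0,3,0,0,0.05,0,0,0,3,0,0,0.05,0,0,0,3,0,0,0.05,0,0,0,3,0,0,0.03,0,0,0,3,0,0,0,0,0,0,3,0,0,0,0,0,0]'

```text
clock: 8.3
eef_pos: [0.438, -0.0292, 0.0807]
tcp_rot: [0.0, 0.75, 0.661, 0.0]
wrist_force: [0.4, 0.3, -0.3]
opening: 0.464
grasp_force: 30.0
```

Request:
move_arm --rows '[3,0,0,0.05,0,0,0,3,0,0,0.05,0,0,0,3,0,0,0.05,0,0,0,3,0,0,0,0,0,0,3,0,0,0,0,0,0,3,0,0,0,0,0,0,3,0,0,0,0,0,0,3,0,0,0,0,0,0]'

```text
clock: 9.3
eef_pos: [0.4382, -0.0292, 0.0806]
tcp_rot: [0.0, 0.75, 0.661, -0.0]
wrist_force: [-3.4, 0.5, 10.0]
opening: 0.466
grasp_force: 30.0
```

It touched at 10 N, with the floor measured at 8.9 mm. Release, rise, then go to the right-hand green jar.

Request:
move_arm --rows '[7,0,0,0,0,0,0,7,0,0,0,0,0,0,7,0,0,0,0,0,0,7,0,0,-0.5,0,0,0,7,0,0,-1.5,0,0,0,7,0,0,-2.5,0,0,0,7,0,0,-2.5,0,0,0,7,0,0,-1.5,0,0,0]'

```text
clock: 10.3
eef_pos: [0.439, -0.0294, 0.1665]
tcp_rot: [0.001, 0.75, 0.661, 0.001]
wrist_force: [-0.2, 0.1, -0.4]
opening: 0.744
grasp_force: 0.0
```

```bash
python3 -c "
from h import *
togo(.5427,-.2845,.125)"
```

```text
t 10.3 tcp [ 0.439  -0.0294  0.1665] yaw 82.74 zax [ 0.003 -0.001 -1.   ] open 7.0 gf 0.0 F [-0.2  0.1 -0.4]
shift cm [-23.99  13.5    4.21]
```

Request:
move_arm --rows '[7,-2.5,1.2,0,0,0,0,7,-4.5,2.5,0,0,0,0,7,-4.5,2.5,0,0,0,0,7,-4.5,2.5,0,0,0,0,7,-4,2.3,0.5,0,0,0,7,-2.5,1.5,1,0,0,0,7,-1.5,1,1.5,0,0,0,7,0,0,1,0,0,0]'

```text
clock: 11.3
eef_pos: [0.5413, -0.2851, 0.1233]
tcp_rot: [-0.0, 0.751, 0.66, -0.0]
wrist_force: [-0.7, 0.3, -0.6]
opening: 0.745
grasp_force: 0.0
```

Run:
```python
from h import *
from workcell import eyes
s=eyes.snapshot("wrist");np.savez("wrist4.npz",**s);cv2.imwrite("pics/w4.png",s["color"][:,:,::-1])
togo(.5427,-.2845,.071)
```

```text
t 11.35 tcp [ 0.5402 -0.2835  0.1218] yaw 82.69 zax [-0.003  0.003 -1.   ] open 6.99 gf 0.0 F [ 0.2  0.7 -0.1]
shift cm [-0.07  0.28  5.07]
```

View pics/w4.png

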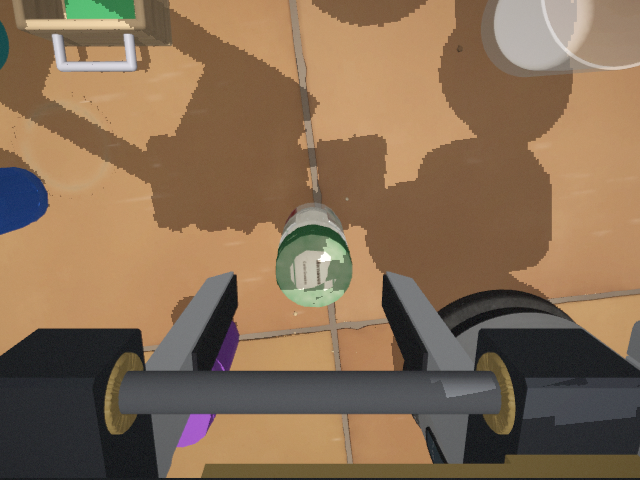

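The green cap is at (314,267), midway between the fingers. The kettle is at lower right near (480,330), so I check the gripper body's clearance from it.

Run:
```python
from h import *
t=dict(np.load("top0.npz"));w=dict(np.load("wrist4.npz"))
for u,v in((470,140),(472,155),(485,170),(510,178)):print([plane(t,u,v,z)[:2].round(3).tolist() for z in(0.01,.17)])
print("w",[plane(w,u,v,.01)[:2].round(3).tolist() for u,v in((425,345),(445,310),(490,292))])
```

```text
[[0.686, -0.359], [0.633, -0.311]]
[[0.653, -0.363], [0.605, -0.315]]
[[0.621, -0.391], [0.578, -0.338]]
[[0.605, -0.443], [0.565, -0.382]]
w [[0.622, -0.389], [0.64, -0.36], [0.675, -0.349]]
```

Body corner at (0.626,-0.333) and the kettle's nearest edge at about (0.64,-0.36): 30 mm clear at the base, and the kettle tapers. Descend.

Request:
move_arm --rows '[7,0,0.1,0.5,0,0,0,7,0,0.1,1,0,0,0,7,0,0,1.2,0,0,0,7,0,0,1.2,0,0,0,7,0,0,0.7,0,0,0,7,0,0,0.5,0,0,0,7,0,0,0,0,0,0,7,0,0,0,0,0,0]'

```text
clock: 12.35
eef_pos: [0.5438, -0.2848, 0.0736]
tcp_rot: [0.0, 0.751, 0.661, 0.0]
wrist_force: [0.8, -0.1, -0.6]
opening: 0.744
grasp_force: 0.0
```

Request:
move_arm --rows '[3,0,0,0,0,0,0,3,0,0,0,0,0,0,3,0,0,0,0,0,0,3,0,0,0,0,0,0,3,0,0,-0.5,0,0,0,3,0,0,-1.5,0,0,0,3,0,0,-2.5,0,0,0,3,0,0,-2.5,0,0,0]'

```text
clock: 13.35
eef_pos: [0.5436, -0.2846, 0.1448]
tcp_rot: [0.0, 0.75, 0.661, 0.0]
wrist_force: [0.1, 0.2, -1.2]
opening: 0.44
grasp_force: 30.0
```

```bash
python3 -c "
from h import *
togo(.4295,-.0987,.19)"
```

```text
t 13.35 tcp [ 0.5436 -0.2846  0.1448] yaw 82.73 zax [ 0.001 -0.    -1.   ] open 4.14 gf 30.0 F [ 0.1  0.2 -1.2]
shift cm [ 17.   -13.67  -4.53]
```

Request:
move_arm --rows '[3,0.7,-0.5,-2.5,0,0,0,3,2,-1.5,-2,0,0,0,3,3.5,-2.8,0,0,0,0,3,4,-3.3,0,0,0,0,3,3.5,-2.8,0,0,0,0,3,2.3,-1.9,0,0,0,0,3,1,-0.9,0,0,0,0,3,0,0,0,0,0,0]'

```text
clock: 14.35
eef_pos: [0.4294, -0.0986, 0.1889]
tcp_rot: [0.001, 0.75, 0.661, 0.0]
wrist_force: [0.8, 0.4, -1.8]
opening: 0.444
grasp_force: 30.0
```

```bash
python3 -c "
from h import *
togo(.4295,-.0987,.0826)"
```

```text
t 14.35 tcp [ 0.4294 -0.0986  0.1889] yaw 82.78 zax [ 0.002 -0.001 -1.   ] open 4.18 gf 30.0 F [ 0.8  0.4 -1.8]
shift cm [ 0.   -0.   10.63]
```

Request:
move_arm --rows '[3,0,0,1,0,0,0,3,0,0,2,0,0,0,3,0,0,2,0,0,0,3,0,0,2,0,0,0,3,0,0,1.6,0,0,0,3,0,0,1,0,0,0,3,0,0,0.5,0,0,0,3,0,0,0.3,0,0,0]'

```text
clock: 15.35
eef_pos: [0.4294, -0.0988, 0.0842]
tcp_rot: [0.0, 0.751, 0.661, 0.0]
wrist_force: [-0.2, 0.3, -0.6]
opening: 0.44
grasp_force: 30.0
```

Request:
move_arm --rows '[3,0,0,0.05,0,0,0,3,0,0,0.05,0,0,0,3,0,0,0.05,0,0,0,3,0,0,0.05,0,0,0,3,0,0,0.03,0,0,0,3,0,0,0,0,0,0,3,0,0,0,0,0,0,3,0,0,0,0,0,0]'

```text
clock: 16.35
eef_pos: [0.4293, -0.0987, 0.0822]
tcp_rot: [0.0, 0.75, 0.661, 0.0]
wrist_force: [-1.2, 0.6, 3.8]
opening: 0.444
grasp_force: 30.0
```

It is in contact, so release and rise. The grinder is next.

Request:
move_arm --rows '[7,0,0,0,0,0,0,7,0,0,0,0,0,0,7,0,0,0,0,0,0,7,0,0,-0.5,0,0,0,7,0,0,-1.5,0,0,0,7,0,0,-2.5,0,0,0,7,0,0,-2.5,0,0,0,7,0,0,-1.5,0,0,0]'

```text
clock: 17.35
eef_pos: [0.4301, -0.0991, 0.1693]
tcp_rot: [0.002, 0.75, 0.661, 0.001]
wrist_force: [0.1, 0.6, 0.3]
opening: 0.742
grasp_force: 0.0
```

```bash
python3 -c "
from h import *
togo(.572,-.0725,.165)"
```

```text
t 17.35 tcp [ 0.4301 -0.0991  0.1693] yaw 82.74 zax [ 0.003 -0.001 -1.   ] open 6.98 gf 0.0 F [0.1 0.6 0.3]
shift cm [ 4.43 13.74  0.47]
```

Request:
move_arm --rows '[8,0.3,1,0,0,0,0,8,0.7,2.2,0,0,0,0,8,1,3,0,0,0,0,8,1,3,0,0,0,0,8,0.8,2.5,0,0,0,0,8,0.4,1.4,0.2,0,0,0,8,0.2,0.6,0.2,0,0,0,8,0,0,0,0,0,0]'

```text
clock: 18.35
eef_pos: [0.5699, -0.0721, 0.162]
tcp_rot: [-0.001, 0.75, 0.661, -0.001]
wrist_force: [0.6, 0.5, 0.0]
opening: 0.851
grasp_force: 0.0
```

Run:
```python
from h import *
from workcell import eyes
s=eyes.snapshot("wrist");np.savez("wrist5.npz",**s);cv2.imwrite("pics/w5.png",s["color"][:,:,::-1])
togo(.572,-.0725,.09)
```

```text
t 18.4 tcp [ 0.5698 -0.0723  0.1623] yaw 82.73 zax [-0.001  0.    -1.   ] open 7.99 gf 0.0 F [-0.6  0.1  1.1]
shift cm [0.01 0.24 7.23]
```

View pics/w5.png

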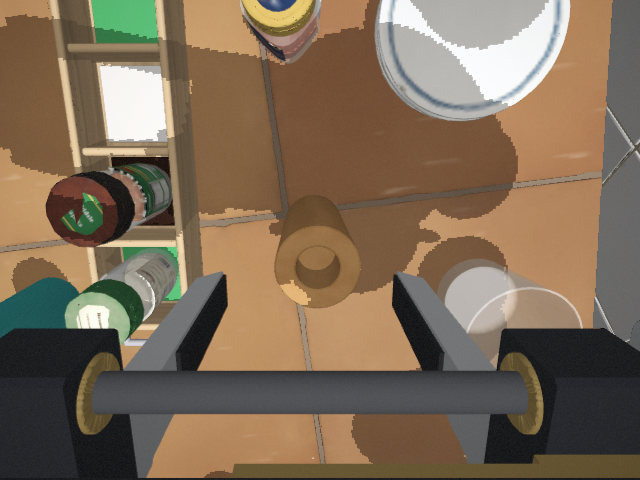

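The grinder's rim is at (317,265), centred between the fingers. The brown and green jars stand well in their pockets, at (90,208) and (103,310). Descend and grip.

Request:
move_arm --rows '[8,0,0.2,0.7,0,0,0,8,0,0,1.4,0,0,0,8,0,0,1.5,0,0,0,8,0,0,1.5,0,0,0,8,0,0,1.2,0,0,0,8,0,0,0.7,0,0,0,8,0,0,0.2,0,0,0,8,0,0,0,0,0,0]'

```text
clock: 19.4
eef_pos: [0.5728, -0.0726, 0.0911]
tcp_rot: [0.0, 0.75, 0.661, 0.0]
wrist_force: [0.5, -0.3, 0.8]
opening: 0.852
grasp_force: 0.0
```

Request:
move_arm --rows '[3.5,0,0,0,0,0,0,3.5,0,0,0,0,0,0,3.5,0,0,0,0,0,0,3.5,0,0,0,0,0,0,3.5,0,0,-0.5,0,0,0,3.5,0,0,-1.5,0,0,0,3.5,0,0,-2.5,0,0,0,3.5,0,0,-2.5,0,0,0]'

```text
clock: 20.4
eef_pos: [0.5725, -0.0726, 0.1623]
tcp_rot: [0.0, 0.75, 0.661, 0.0]
wrist_force: [1.0, 0.1, -2.7]
opening: 0.516
grasp_force: 30.0
```

```bash
python3 -c "
from h import *
togo(.4468,.0405,.24)"
```

```text
t 20.4 tcp [ 0.5725 -0.0726  0.1623] yaw 82.74 zax [ 0. -0. -1.] open 4.85 gf 30.0 F [ 1.   0.1 -2.7]
shift cm [  9.62 -13.9   -7.77]
```

Request:
move_arm --rows '[3.5,0,0,-3,0,0,0,3.5,0.4,-0.6,-3,0,0,0,3.5,1.4,-2,-1.7,0,0,0,3.5,2.3,-3.4,0,0,0,0,3.5,2.4,-3.4,0,0,0,0,3.5,1.9,-2.7,0,0,0,0,3.5,1,-1.4,0,0,0,0,3.5,0.2,-0.4,0,0,0,0]'

```text
clock: 21.4
eef_pos: [0.4467, 0.0406, 0.2385]
tcp_rot: [0.001, 0.75, 0.661, 0.0]
wrist_force: [0.7, -0.1, -2.4]
opening: 0.513
grasp_force: 30.0
```

```bash
python3 -c "
from h import *
togo(.4468,.0405,.1)"
```

```text
t 21.4 tcp [0.4467 0.0406 0.2385] yaw 82.79 zax [ 0.002 -0.    -1.   ] open 4.82 gf 30.0 F [ 0.7 -0.1 -2.4]
shift cm [-1.000e-02 -1.000e-02  1.385e+01]
```

Request:
move_arm --rows '[3.5,0,0,1.2,0,0,0,3.5,0,0,2.5,0,0,0,3.5,0,0,2.5,0,0,0,3.5,0,0,2.5,0,0,0,3.5,0,0,2.2,0,0,0,3.5,0,0,1.5,0,0,0,3.5,0,0,0.8,0,0,0,3.5,0,0,0.4,0,0,0]'

```text
clock: 22.4
eef_pos: [0.4471, 0.0401, 0.1016]
tcp_rot: [0.0, 0.751, 0.661, -0.0]
wrist_force: [-0.4, -0.2, -1.9]
opening: 0.512
grasp_force: 30.0
```

Request:
move_arm --rows '[3.5,0,0,0.05,0,0,0,3.5,0,0,0.05,0,0,0,3.5,0,0,0.05,0,0,0,3.5,0,0,0.05,0,0,0,3.5,0,0,0,0,0,0,3.5,0,0,0,0,0,0,3.5,0,0,0,0,0,0,3.5,0,0,0,0,0,0]'

```text
clock: 23.4
eef_pos: [0.447, 0.0402, 0.1001]
tcp_rot: [0.0, 0.75, 0.661, 0.0]
wrist_force: [-0.4, -0.5, 0.0]
opening: 0.508
grasp_force: 30.0
```

Request:
move_arm --rows '[3.5,0,0,0.05,0,0,0,3.5,0,0,0,0,0,0,3.5,0,0,0,0,0,0,8,0,0,0,0,0,0,8,0,0,0,0,0,0,8,0,0,0,0,0,0,8,0,0,0,0,0,0,8,0,0,-0.5,0,0,0]'

```text
clock: 24.4
eef_pos: [0.4463, 0.0403, 0.1041]
tcp_rot: [-0.0, 0.75, 0.661, -0.0]
wrist_force: [-0.3, -0.0, -0.4]
opening: 0.851
grasp_force: 0.0
```

Request:
move_arm --rows '[8,0,0,-1.5,0,0,0,8,0,0,-2.5,0,0,0,8,0,0,-2.5,0,0,0,7,1,0,-1.5,0,0,0,7,3,0,0,0,0,0,7,4.5,0,0,0,0,0,7,4.5,0,0,0,0,0,7,4.5,0,0,0,0,0]'

```text
clock: 25.4
eef_pos: [0.4688, 0.2159, 0.1848]
tcp_rot: [0.0, 0.75, 0.661, 0.0]
wrist_force: [-0.2, -0.8, -1.3]
opening: 0.742
grasp_force: 0.0
```

```bash
python3 -c "
from h import *
togo(.434,.2802,.13)"
```

```text
t 25.4 tcp [0.4688 0.2159 0.1848] yaw 82.75 zax [ 0.  0. -1.] open 6.98 gf 0.0 F [-0.2 -0.8 -1.3]
shift cm [ 5.94 -4.27  5.48]
```

Request:
move_arm --rows '[7,2.5,-1,0,0,0,0,7,2,-1.4,0.5,0,0,0,7,1,-1.2,1.2,0,0,0,7,0.4,-0.7,1.5,0,0,0,7,0,0,1.5,0,0,0,7,0,0,0.8,0,0,0,7,0,0,0,0,0,0,7,0,0,0,0,0,0]'

```text
clock: 26.4
eef_pos: [0.4344, 0.2776, 0.1297]
tcp_rot: [0.0, 0.751, 0.661, 0.0]
wrist_force: [0.1, -0.6, 0.4]
opening: 0.745
grasp_force: 0.0
```

Run:
```python
from h import *
from workcell import eyes
s=eyes.snapshot("wrist");np.savez("wrist6.npz",**s);cv2.imwrite("pics/w6.png",s["color"][:,:,::-1])
togo(.434,.2802,.068)
```

```text
t 26.45 tcp [0.4345 0.2778 0.13  ] yaw 82.7 zax [ 0.001  0.001 -1.   ] open 6.98 gf 0.0 F [ 0.2 -0.   0.4]
shift cm [ 0.23 -0.09  6.2 ]
```

View pics/w6.png

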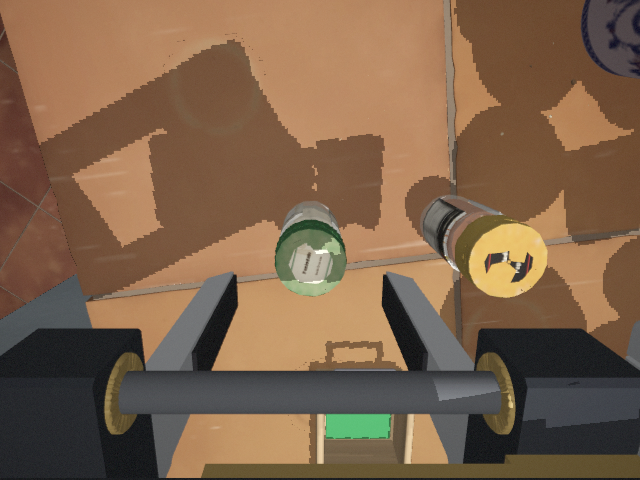

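The green cap is at (311,260), centred. The mustard jar at (508,258) is about 110 mm away, so it is clear of the fingers.

Request:
move_arm --rows '[7,0.2,-0.1,0.6,0,0,0,7,0,0,1.2,0,0,0,7,0,0,1.3,0,0,0,7,0,0,1.3,0,0,0,7,0,0,1.2,0,0,0,7,0,0,0.6,0,0,0,7,0,0,0,0,0,0,7,0,0,0,0,0,0]'

```text
clock: 27.45
eef_pos: [0.4334, 0.2801, 0.0678]
tcp_rot: [0.0, 0.75, 0.661, 0.0]
wrist_force: [0.1, 0.8, 0.4]
opening: 0.746
grasp_force: 0.0
```

Request:
move_arm --rows '[3,0,0,0,0,0,0,3,0,0,0,0,0,0,3,0,0,0,0,0,0,3,0,0,0,0,0,0,3,0,0,-0.5,0,0,0,3,0,0,-1.5,0,0,0,3,0,0,-2.5,0,0,0,3,0,0,-2.5,0,0,0]'

```text
clock: 28.45
eef_pos: [0.4331, 0.28, 0.1389]
tcp_rot: [0.0, 0.75, 0.661, 0.0]
wrist_force: [-0.1, -0.6, -0.9]
opening: 0.435
grasp_force: 30.0
```

```bash
python3 -c "
from h import *
togo(.4555,.1095,.18)"
```

```text
t 28.45 tcp [0.4331 0.28   0.1389] yaw 82.74 zax [ 0.001  0.    -1.   ] open 4.09 gf 30.0 F [-0.1 -0.6 -0.9]
shift cm [-16.63   4.38  -4.11]
```

Request:
move_arm --rows '[3,-0.7,0.2,-2.5,0,0,0,3,-2,0.5,-1.6,0,0,0,3,-3.5,0.9,0,0,0,0,3,-3.8,1,0,0,0,0,3,-3.3,0.9,0,0,0,0,3,-2.2,0.6,0,0,0,0,3,-1.1,0.3,0,0,0,0,3,0,0,0,0,0,0]'

```text
clock: 29.45
eef_pos: [0.4559, 0.1095, 0.1789]
tcp_rot: [0.0, 0.751, 0.66, 0.0]
wrist_force: [-0.5, 0.8, -1.8]
opening: 0.431
grasp_force: 30.0
```

```bash
python3 -c "
from h import *
togo(.4555,.1095,.0768)"
```

```text
t 29.45 tcp [0.4559 0.1095 0.1789] yaw 82.67 zax [ 0.001  0.    -1.   ] open 4.05 gf 30.0 F [-0.5  0.8 -1.8]
shift cm [-1.000e-02 -4.000e-02  1.021e+01]
```

Request:
move_arm --rows '[3,0,0,1,0,0,0,3,0,0,2,0,0,0,3,0,0,2,0,0,0,3,0,0,2,0,0,0,3,0,0,1.5,0,0,0,3,0,0,0.9,0,0,0,3,0,0,0.4,0,0,0,3,0,0,0.2,0,0,0]'

```text
clock: 30.45
eef_pos: [0.456, 0.1098, 0.0785]
tcp_rot: [0.0, 0.75, 0.661, 0.0]
wrist_force: [0.4, 0.8, -0.6]
opening: 0.433
grasp_force: 30.0
```

Request:
move_arm --rows '[3,0,0,0.05,0,0,0,3,0,0,0.05,0,0,0,3,0,0,0.05,0,0,0,3,0,0,0.05,0,0,0,3,0,0,0.03,0,0,0,3,0,0,0,0,0,0,3,0,0,0,0,0,0,3,0,0,0,0,0,0]'

```text
clock: 31.45
eef_pos: [0.4559, 0.1098, 0.0765]
tcp_rot: [0.0, 0.75, 0.661, 0.0]
wrist_force: [-1.2, -0.6, 4.5]
opening: 0.431
grasp_force: 30.0
```

In contact at 4.5 N, so release, rise and back off.

Request:
move_arm --rows '[7,0,0,0,0,0,0,7,0,0,0,0,0,0,7,0,0,0,0,0,0,7,0,0,-0.5,0,0,0,7,0,0,-1.5,0,0,0,7,0,0,-3,0,0,0,7,0,0,-4,0,0,0,7,0,0,-4,0,0,0]'

```text
clock: 32.45
eef_pos: [0.4557, 0.1097, 0.2084]
tcp_rot: [0.0, 0.75, 0.661, 0.001]
wrist_force: [-0.6, 0.2, 0.2]
opening: 0.74
grasp_force: 0.0
```

Request:
move_arm --rows '[7,1,-1,-2,0,0,0,7,3,-1,0,0,0,0,7,4,-1,0,0,0,0,7,4,-1,0,0,0,0,7,3,0,0,0,0,0,7,1,0,0,0,0,0,7,0,0,0,0,0,0,7,0,0,0,0,0,0]'

```text
clock: 33.45
eef_pos: [0.4362, 0.2725, 0.2262]
tcp_rot: [0.0, 0.751, 0.661, -0.0]
wrist_force: [-0.1, -0.3, -0.2]
opening: 0.747
grasp_force: 0.0
```

Run:
```python
from h import *
from workcell import eyes
a=eyes.snapshot("top")["color"];b=eyes.snapshot("scene")["color"]
c1=cv2.resize(a[140:330,130:510],(760,380));c2=cv2.resize(b[170:330,190:430],(330,220))
im=np.zeros((600,760,3),np.uint8);im[:380]=c1;im[380:,:330]=c2
w=eyes.snapshot("wrist")["color"];im[380:,340:633]=cv2.resize(w,(293,220))
cv2.imwrite("pics/f.png",im[:,:,::-1])
```

```text
(no output)
```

View pics/f.png

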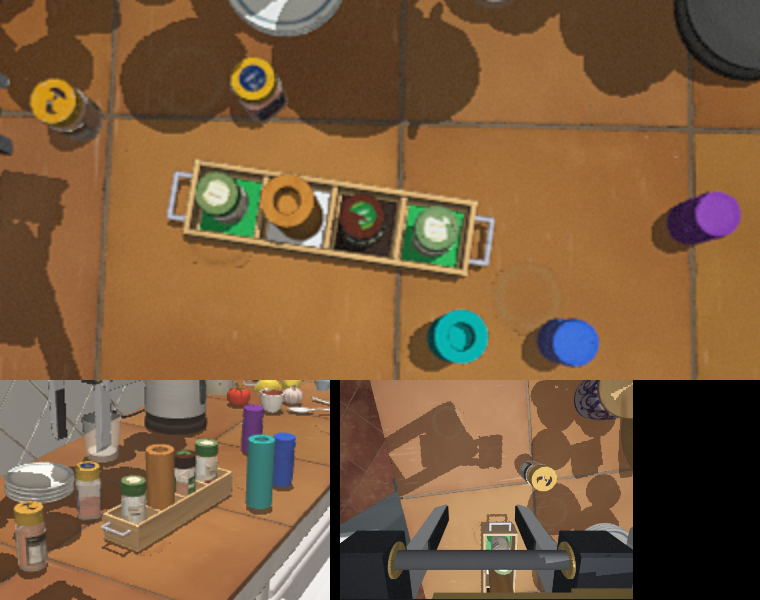

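All four stand upright on their mats: green (218,195), grinder (288,200), brown (362,215) and green (436,228). The mustard jars and other look-alikes have not moved, and the arm touches nothing, so I hand it in.

```bash
python3 -c "
from workcell import bot
print(bot.job_done())"
```

```text
the job is handed in; nothing more can be done
None
```

I handed the job in at about 34 s: both green-capped jars, the brown-capped jar and the grinder stand upright on their matching mats, and the mustard-capped jars were not moved.

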